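# Tip the pipette-tip box onto its feet and park it at the stop rail

## Task

One pipette-tip box has been left standing on its end on the bench. Push it over with the fingertips so that it comes down on its feet, lid uppermost, then push it gently along the bench until its long side lies flush against the stop rail. Only push: do not lift or carry the box, never let it land on its lid, and leave the other things on the bench where they are.

Things in the scene. Friction and masses are not known exactly. Their poses are not given: they have to be found in the camera images.
- tip_box: the loose tip box (0.15 to 0.28 kg) standing on a 66 x 86 mm end, 124 mm tall. Origin: centre of that end. Own z: along the 124 mm length (up at the start). x: across the 66 mm, from the clear lid (face at -33 mm) to the underside (grey tub, four dark feet ending at +33 mm). y: across the 86 mm. At the start +x points to the robot's left (world +y) within 0.5 rad and -y towards the rail
- tip_box_mid (a point): middle of the tip box, 62 mm from either end, 33 mm from lid face and feet, 43 mm from either long side
- tip_box_pivot (a point): on the tip box, middle of the lower edge of the underside (x = 30, z = 0 mm in its frame). Pushed on the lid face near the top towards its +x, the box pivots here hardly sliding, overbalances after about 27 degrees and falls on its feet: x then points down, it is 66 mm high, its middle about 95 mm further that way than at the start
- stop_rail: straight aluminium stop rail fixed on the bench beyond the box, 600 mm long, 40 mm high, 16 mm thick. Origin: on the bench at the foot of its front face (which looks to the robot), 340 mm from its left end; its y runs along it to the left, x away from the robot, square to the face. A box flush with it has its middle 43 mm before the face. From 205 mm left of the origin on another box lies there
- parked_box: a second, identical tip box that already lies on its feet at the left end of the rail, a bystander; origin under its centre; 86 x 124 x 66 mm high
- reagent_bottle: amber bottle, 52 mm diameter, 115 mm high, bystander; origin at the centre of its foot
- jar: small clear jar, 38 mm diameter, 50 mm high, standing near the tip box between it and the rail, bystander; origin at the centre of its foot
- beaker: open glass beaker, 68 mm diameter, 85 mm high, bystander; origin at the centre of its foot
- marker: marker pen lying on the bench, 130 mm long, 17 mm thick, bystander; origin on the bench under its middle
- tube_rack: white rack of small tubes, 70 x 150 mm, 55 mm high, bystander; origin under its centre
- well_plate: white well plate, 85 x 127 mm, 14 mm high, bystander; origin under its centre
Mind the look-alikes: they are no part of the job. Leave any blue or pink look-alike of the tip_box alone.

How it is judged (in metres and radians):
On the way:
1. the tip box lies on its feet, lid uppermost, at rest (angle between tip_box's own x axis and vertical above 3.07 rad and linear speed of tip_box below 0.03 m/s), for 0.2 s.
At the end, for the whole second after the job is handed in: the tip box lies level on its feet on the bench (within 4 degrees), its long side against the rail's face with a gap under 4 mm at its middle and parallel to it within about 3.5 degrees, at rest (angle between tip_box's own x axis and vertical above 3.07 rad and height (world z) of tip_box_mid below 0.038 m and x of tip_box_mid in the frame of stop_rail between -0.047 and -0.037 m and angle between the z axis of tip_box and the y axis of stop_rail, either way round below 0.06 rad and y of tip_box_mid in the frame of stop_rail between -0.26 and 0.25 m and linear speed of tip_box below 0.01 m/s and angular speed of tip_box below 0.05 rad/s); the robot touches nothing.
It fails at once if the tip box is lifted or carried (height (world z) of tip_box_mid above 0.085 m or (angle between tip_box's own x axis and vertical above 2.9 rad and height (world z) of tip_box_mid above 0.05 m)).
It fails at once if the tip box falls on its lid (angle between tip_box's own x axis and vertical below 0.6 rad).
It fails at once if the tip box is rammed against the rail with more than 40 N (contact force between tip_box and stop_rail above 40 N).
It fails at once if a bystander is moved by more than 30 mm (distance of any of parked_box, reagent_bottle, jar, beaker, marker, tube_rack, well_plate from where it was at the start of the episode above 0.03 m).
It also fails if it takes over 54 s, if anything falls off the work surface, if the arm or the gripper's body presses on something with over 40 N, if the wrist force passes 120 N, or if a joint passes its speed limit or range.

## Robot

A 6-joint arm with a two-finger parallel gripper is mounted at the origin on the work surface. World frame = base frame: x ahead of the robot, y to its left, z up, the work surface at z = 0. Lengths are in mm, angles in rad, forces in N, time in s.
With the tool pointing down it reaches from about 275 to 750 mm from the base axis. Payload 10.2 kg.
Tool frame: the origin (TCP) lies at the very end of the fingers, on their centre line; the grasp point (between the pads) lies behind it (ctrl.grasp_offset is the z of the grasp point in the tool frame, in mm); z points along the fingers, y is the direction in which the jaws open and shut (so a half turn about z gives the same grasp; the last joint's range is limited). The gripper opens to 85 mm and grips with 20 to 120 N. Pads are 22 mm wide; open, the fingers measure 114 mm over their backs; the gripper's body (76 mm by 85 mm) begins 54 mm behind the grasp point. The pads swing forward as they close: fully open they stand 13 mm farther back than shut.
Start: joints at [0.965, 0.313, 1.498, -0, 1.331, -0.223], TCP at [196.111, 487.003, 231.294] pointing down, gripper open.
Joint ranges: [-2.94, 2.94], [-0.97, 2.17], [0.19, 2.56], [-1.23, 4.37], [0.02, 3.11], [-2.88, 2.88]. Speed limits (rad/s): [2.39, 2.39, 3.01, 3.14, 3.14, 3.14].

## Interface

Orientations are given as a unit quaternion [w, x, y, z].
In Python, from rig import ctrl, capture, job gives the robot as it stands. The module is installed in compiled form; this text tells all that it offers.
- The arm moves only by the tool move_arm, never from a script. Its argument "series" is a list of rows, each a list of 7 numbers: the turn, a rotation vector about the tool's x, y, z in rad, then the shift along the tool's x, y, z in cm, then the opening, from 0 (shut) to 1 (fully open). A call has 1 to 5 rows; each row is the pose to reach, as a shift and turn from the pose measured when the call began, along the tool's axes at that moment; what a row does not reach only later rows make up. A row lasts 1/12 s, in which the tool goes at most 41.7 mm and 7.16 degrees, less where a joint would pass 70% of its speed; a pose out of reach is approached as far as the arm can. A call with a gripper value outside its range is refused whole. The fingers move at their own pace and stop on an object; "grip_force" is the grip in N (left out, the last holds). Time passes only in rows, so rows that repeat a pose let the fingers close. It gives the time, the measured TCP pose, the force and the opening at its end, in the units of the state.
- ctrl.sense(): the state, without advancing time (a new reading comes with each control period).
- capture(name): name is "scene" or "top" or "wrist"; returns a dict with "frame" (384x512x3 uint8, red, green, blue), "mtx" (3x3 intrinsics, pixels), "R" (3x3) and "t" (3): a world point X has camera coordinates R X + t. Camera axes: x right, y down, z forward; pixel columns grow to the right and rows downward; lengths in mm; the calibration is good to about 2 mm. A picture is of the moment at which its call begins. There is no depth.
- job.finish_job(): hands the job in, once; it reports no verdict.
The state is a dict: "time_s": time; "joints": joint angles; "dq": joint speeds; "tau": joint torques, N m; "eef_pos": TCP position; "ee_rot": TCP orientation; "force": force on the tool from outside, world axes, zero at the start; "wrist_torque": the same for the moment, N m; "grip_width": opening from 0.0 (shut) to 1.0 (fully open).
Only numpy, scipy, OpenCV 4.12 (cv2) and the standard library are available. Lean on these libraries where they do the work, as an engineer would, in place of code of your own. Each camera call takes 0.05 s, during which the arm holds its last target.

## Working session

There is one attempt and no reset: what is moved stays moved. The work goes in short steps, Python scripts to look and compute and a tool call to move; the robot and the scene stay as the last step left them, time stands still between calls to the robot, and variables do not carry over. Pictures are saved under pics/ and viewed, and the job is handed in when it is done.

Besides the shell and the picture viewer there is one more tool, called after "Emit:" by a JSON object that holds its "api" and its "payload". move_arm: Moves the arm, as the interface text tells. Its arguments: {"type":"object","properties":{"series":{"type":"array","items":{"type":"array","items":{"type":"number"}}},"grip_force":{"type":"number"}},"required":["series"]}

```bash
mkdir -p pics; python3 - <<'E'
from rig import ctrl,capture
import cv2,pickle
d={}
for n in ("scene","top","wrist"):
    c=capture(n); d[n]=c
    cv2.imwrite(f"pics/{n}0.png",c["frame"][:,:,::-1])
    print(n,c["mtx"].tolist(),c["R"].tolist(),c["t"].tolist())
pickle.dump(d,open("cap0.pkl","wb"))
s=ctrl.sense();print({k:s[k] for k in("time_s","eef_pos","ee_rot","force","grip_width")},ctrl.grasp_offset)
E
```

```text
scene [[405.0486682755197, 0.0, 254.26302488953766], [0.0, 405.0486682755197, 186.0653403591684], [0.0, 0.0, 1.0]] [[0.40175185469987734, 0.9156419836269287, 0.01397158061753203], [0.5233600394245217, -0.217058911987026, -0.8240022438443791], [-0.7514583929791269, 0.3383565967241544, -0.5664142451196614]] [-134.97015736874516, -220.02140624301936, 1489.8883492913621]
top [[405.39173578107426, 0.0, 256.15961032169076], [0.0, 405.39173578107426, 194.1171442012981], [0.0, 0.0, 1.0]] [[0.02660315999477231, -0.9992595435867052, 0.027796338413222405], [-0.9930817830056451, -0.029599609255482957, -0.11363289750002592], [0.11437151804807529, -0.024581043159568473, -0.9931338923712987]] [-86.89946987668343, 509.4137165192506, 1070.5268459236831]
wrist [[338.82768064801513, 0.0, 252.01474580169165], [0.0, 338.82768064801513, 195.20594366110652], [0.0, 0.0, 1.0]] [[0.3732351922153712, 0.9277358123241527, -0.0013243199018466562], [0.8877729928585443, -0.3567426638608048, 0.2908501073276108], [0.26935961917655893, -0.1097311911570465, -0.9567677154065756]] [-524.6249314909878, -36.20857389425031, 379.905745683163]
{'time_s': 0.15, 'eef_pos': array([196.01072379, 486.85448793, 230.89367417]), 'ee_rot': array([-1.68442414e-04,  1.90206965e-01,  9.81743913e-01, -4.13554158e-04]), 'force': array([-0.45852401,  1.04780608, -0.93606707]), 'grip_width': 1.0008240326940863} -18.700000000000003
```

View pics/scene0.png

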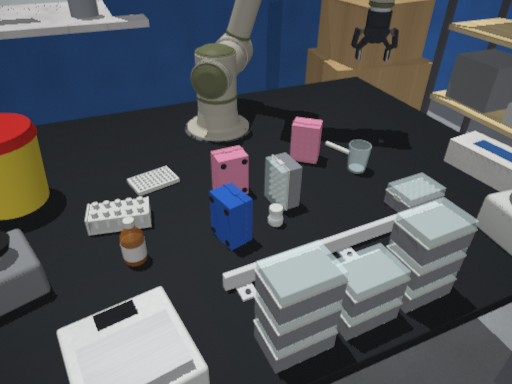

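View pics/top0.png

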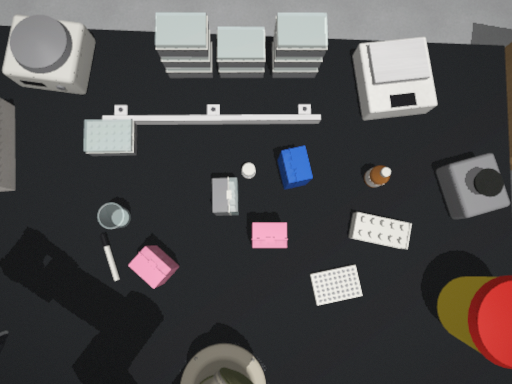

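Candidates for the tip box in the top view are grey/clear at (225,196), blue at (296,167), pink at (269,235) and pink at (153,266). The grey/clear one fits, being the only uncoloured box and standing next to the jar at (249,170). It is at (283,182) in the scene view. I'll confirm it in an enlarged crop.

```bash
python3 - <<'E'
import cv2,numpy as np
a=cv2.imread("pics/top0.png")[90:250,80:330]; b=cv2.imread("pics/scene0.png")[135:245,220:350]
a=cv2.resize(a,(800,512),interpolation=cv2.INTER_CUBIC); b=cv2.resize(b,(700,592),interpolation=cv2.INTER_CUBIC)
cv2.imwrite("pics/topc.png",a);cv2.imwrite("pics/scenec.png",b)
E
```

```text
(no output)
```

View pics/topc.png

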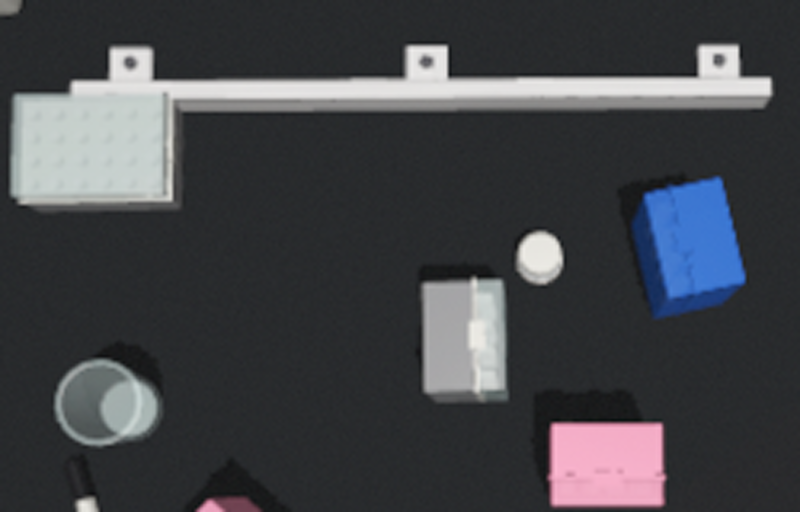

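View pics/scenec.png

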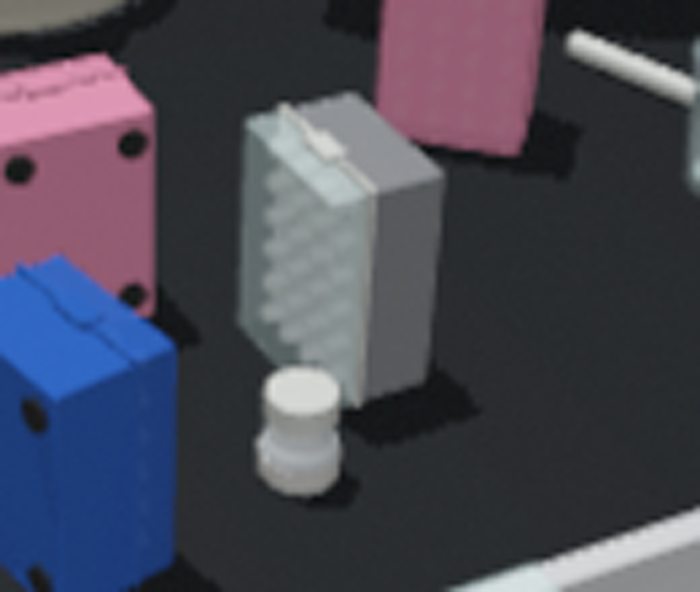

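The crop confirms it: a grey tub with a clear lid, the lid on the right (world -y) and the jar beside it. Next I'll measure.

```bash
cat > h.py <<'E'
import numpy as np
def ray(c,uv,z):
    K,R,t=map(np.array,(c["mtx"],c["R"],c["t"]))
    o=-R.T@t; d=R.T@np.linalg.inv(K)@np.array([uv[0],uv[1],1.])
    return (o+d*(z-o[2])/d[2])[:2].round(1)
def proj(c,X):
    p=np.array(c["mtx"])@(np.array(c["R"])@np.array(X,float)+np.array(c["t"])); return (p[:2]/p[2]).round(1)
E
python3 - <<'E'
import pickle
from h import *
d=pickle.load(open("cap0.pkl","rb"));T=d["top"]
f=lambda u,v,z:ray(T,(80+u/3.2-.35,90+v/3.2-.35),z)
S=d["scene"]; g=lambda u,v,z:ray(S,(220+u*130/700-.4,135+v*110/592-.4),z)
print("box top",[f(*p,124) for p in((422,282),(505,279),(507,391),(425,392))])
print("box top scene",[g(*p,124) for p in((445,177),(352,94),(246,122),(365,200))])
print("rail foot",[f(*p,0) for p in((182,110),(768,107))],"top front",[f(*p,40) for p in((182,102),(770,96))],"back top",[f(*p,40) for p in((72,81),(770,78))])
print("jar",f(540,251,50),"scene",g(303,390,50), g(300,478,0))
print("parked top",[f(*p,66) for p in((13,94),(166,94),(166,197),(13,200))])
print("beaker rim",f(98,403,85))
print("blue top",[f(*p,124) for p in((643,192),(722,177),(745,280),(665,302))])
print("pink2",[f(*p,124) for p in((551,423),(664,423),(664,505),(551,505))])
E
```

```text
box top [array([538.4,  41.9]), array([542.8, -22.4]), array([455.5, -26.8]), array([453. ,  36.2])]
box top scene [array([542.4,  40.2]), array([455.8,  35.7]), array([460.6, -24.9]), array([546.,  -4.])]
rail foot [array([704.2, 269.8]), array([ 725. , -249.4])] top front [array([699.8, 259. ]), array([ 722.7, -243.8])] back top [array([714.9, 352.9]), array([ 738.7, -243.7])]
jar [579.1 -49.3] scene [579.  -48.6] [582.4 -49.4]
parked top [array([694.2, 390.9]), array([698.6, 265.3]), array([611.5, 259.9]), array([604.9, 384.2])]
beaker rim [439.5 297.7]
blue top [array([ 615.4, -128.7]), array([ 629.5, -190.9]), array([ 547.8, -210. ]), array([ 528.5, -147.6])]
pink2 [array([431.9, -61.4]), array([ 434.3, -148.5]), array([ 371.6, -149.6]), array([369.3, -63.1])]
```

```bash
cat >> h.py <<'E'
from scipy.spatial.transform import Rotation as Ro
def plan(s,pos,yaw):
    """tool pointing down, tool y at world angle yaw(rad): row numbers (rotvec, cm)"""
    q=s["ee_rot"];R0=Ro.from_quat([q[1],q[2],q[3],q[0]])
    y=np.array([np.cos(yaw),np.sin(yaw),0]);z=np.array([0,0,-1.]);x=np.cross(y,z)
    R1=Ro.from_matrix(np.c_[x,y,z])
    return (R0.inv()*R1).as_rotvec().round(3),(R0.inv().apply(np.array(pos)-s["eef_pos"])/10).round(2)
def show(s):
    q=s["ee_rot"];M=Ro.from_quat([q[1],q[2],q[3],q[0]]).as_matrix()
    print(s["time_s"],"pos",s["eef_pos"].round(1),"yaw",round(float(np.arctan2(M[1,1],M[0,1])),3),"F",s["force"].round(1),"g",round(s["grip_width"],2),"tz",M[:,2].round(3))
E
python3 - <<'E'
import pickle
from rig import ctrl
from h import *
d=pickle.load(open("cap0.pkl","rb"));T=d["top"]
print("pink1 top",[ray(T,p,124) for p in((130,265),(147,246),(172,258),(163,283))])
s=ctrl.sense();show(s);print(plan(s,(500,-90,215),0.05))
E
```

```text
pink1 top [array([319.7, 229.7]), array([366.2, 191.5]), array([338.9, 129.7]), array([279. , 148.3])]
0.15 pos [196.  486.9 230.9] yaw 1.188 F [-0.5  1.  -0.9] g 1.0 tz [-0.    -0.001 -1.   ]
(array([-1.000e-03,  0.000e+00,  1.138e+00]), array([-49.74, -42.16,   1.62]))
```

Emit:
{"api": "move_arm", "payload": {"series": [[0, 0, 0.25, -10, -8.5, 0.3, 0.5], [0, 0, 0.35, -15, -12.7, 0.5, 0.5], [0, 0, 0.5, -20, -17, 0.7, 0.5], [0, 0, 0.58, -25, -21, 0.8, 0.5], [0, 0, 0.58, -25, -21, 0.8, 0.5]]}}

```text
time_s: 0.57
eef_pos: [293.8, 301.2, 225.7]
ee_rot: [-0.0, 0.466, 0.885, -0.001]
force: [1.2, 1.1, 0.1]
grip_width: 0.496
```

```bash
python3 - <<'E'
from rig import ctrl
from h import *
s=ctrl.sense();show(s);print(plan(s,(500,-90,215),0.05))
E
```

```text
0.5667 pos [293.8 301.2 225.7] yaw 0.602 F [1.2 1.1 0.1] g 0.5 tz [-0.001 -0.001 -1.   ]
(array([-0.001,  0.001,  0.552]), array([-43.92,  -5.17,   1.1 ]))
```

Emit:
{"api": "move_arm", "payload": {"series": [[0, 0, 0.55, -44, -5.2, 1.1, 0.5], [0, 0, 0.55, -44, -5.2, 1.1, 0.5], [0, 0, 0.55, -44, -5.2, 1.1, 0.5], [0, 0, 0.55, -44, -5.2, 1.1, 0.5], [0, 0, 0.55, -44, -5.2, 1.1, 0.5]]}}

```text
time_s: 0.98
eef_pos: [390.7, 116.5, 220.8]
ee_rot: [0.0, 0.691, 0.723, -0.0]
force: [0.7, 0.3, -0.4]
grip_width: 0.495
```

```bash
python3 - <<'E'
from rig import ctrl
from h import *
s=ctrl.sense();show(s);print(plan(s,(500,-90,215),0.05))
E
```

```text
0.9833 pos [390.7 116.5 220.8] yaw 0.046 F [ 0.7  0.3 -0.4] g 0.49 tz [-0.    -0.001 -1.   ]
(array([-0.   ,  0.001, -0.004]), array([-21.13,   9.97,   0.59]))
```

Emit:
{"api": "move_arm", "payload": {"series": [[0, 0, 0, -21.1, 10, 0.6, 0.5], [0, 0, 0, -21.1, 10, 0.6, 0.5], [0, 0, 0, -21.1, 10, 0.6, 0.5], [0, 0, 0, -21.1, 10, 0.6, 0.5], [0, 0, 0, -21.1, 10, 0.6, 0.5]]}}

```text
time_s: 1.4
eef_pos: [488.0, -67.8, 215.4]
ee_rot: [0.0, 0.691, 0.723, -0.0]
force: [0.9, 0.5, 1.2]
grip_width: 0.502
```

Emit:
{"api": "move_arm", "payload": {"series": [[0, 0, 0, 0, 0, 0, 0.5], [0, 0, 0, 0, 0, 0, 0.5]]}}

```text
time_s: 1.57
eef_pos: [488.2, -69.4, 214.6]
ee_rot: [-0.001, 0.692, 0.722, -0.001]
force: [-0.8, -0.1, -0.4]
grip_width: 0.5
```

```bash
python3 - <<'E'
from rig import ctrl
from h import *
s=ctrl.sense();show(s);print(plan(s,(500,-75,215),0.05),plan(s,(500,-75,105),0.05))
E
```

```text
1.5667 pos [488.2 -69.4 214.6] yaw 0.042 F [-0.8 -0.1 -0.4] g 0.5 tz [-0.002 -0.    -1.   ]
(array([-0.002,  0.   , -0.008]), array([-0.61,  1.16, -0.04])) (array([-0.002,  0.   , -0.008]), array([-0.61,  1.18, 10.96]))
```

Emit:
{"api": "move_arm", "payload": {"series": [[0, 0, -0.008, -0.6, 1.2, 3.5, 0.5], [0, 0, -0.008, -0.6, 1.2, 7, 0.5], [0, 0, -0.008, -0.6, 1.2, 10, 0.5], [0, 0, -0.008, -0.6, 1.2, 11.6, 0.5], [0, 0, -0.008, -0.6, 1.2, 11.6, 0.5]]}}

```text
time_s: 1.98
eef_pos: [498.0, -72.9, 95.6]
ee_rot: [-0.004, 0.689, 0.725, -0.002]
force: [-0.2, -0.1, -0.4]
grip_width: 0.499
```

```bash
python3 - <<'E'
from rig import ctrl,capture
from h import *
import cv2
s=ctrl.sense();show(s)
for n in("top","scene"):
    c=capture(n)["frame"][:,:,::-1]
    c=c[90:250,80:330] if n=="top" else c[100:250,200:360]
    cv2.imwrite(f"pics/{n}1.png",cv2.resize(c,None,fx=3,fy=3,interpolation=cv2.INTER_CUBIC))
E
```

```text
1.9833 pos [498.  -72.9  95.6] yaw 0.052 F [-0.2 -0.1 -0.4] g 0.5 tz [-0.008  0.003 -1.   ]
```

View pics/top1.png

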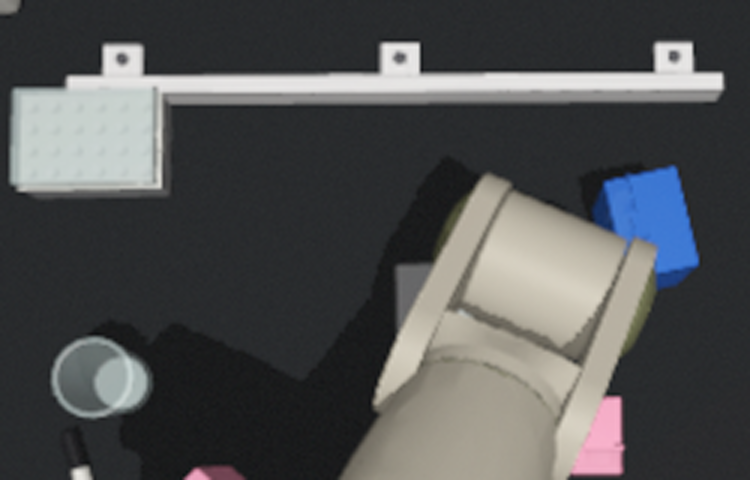

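View pics/scene1.png

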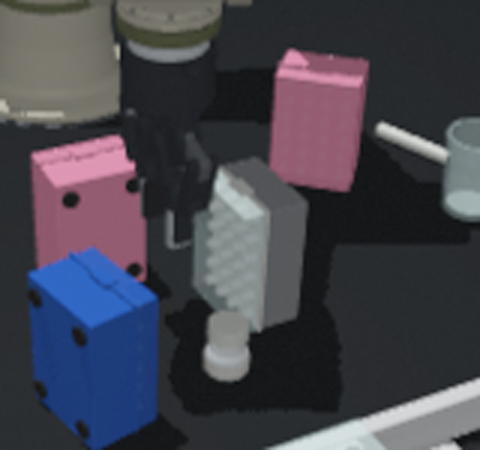

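The scene crop shows the fingertips at about (180,240), just short of the clear lid face, with the box still upright. I'll push slowly towards +y.

Emit:
{"api": "move_arm", "payload": {"series": [[0, 0, 0, -1, 0.2, -0.4, 0.5], [0, 0, 0, -2, 0.2, -0.5, 0.5], [0, 0, 0, -2.8, 0.2, -0.5, 0.5], [0, 0, 0, -3.5, 0.2, -0.5, 0.5], [0, 0, 0, -4, 0.2, -0.5, 0.5]]}}

```text
time_s: 2.5
eef_pos: [504.4, -115.1, 104.7]
ee_rot: [-0.0, 0.689, 0.725, -0.001]
force: [0.1, 0.8, -0.4]
grip_width: 0.503
```

Emit:
{"api": "move_arm", "payload": {"series": [[0, 0, 0, -0.5, 0, 0, 0.5], [0, 0, 0, -1, 0, 0, 0.5], [0, 0, 0, -1.5, 0, 0, 0.5], [0, 0, 0, -2, 0, 0, 0.5], [0, 0, 0, -2.5, 0, 0, 0.5]]}}

```text
time_s: 2.92
eef_pos: [505.6, -140.5, 104.7]
ee_rot: [-0.0, 0.689, 0.725, -0.001]
force: [-0.5, 0.5, 1.1]
grip_width: 0.503
```

```bash
python3 - <<'E'
from rig import ctrl,capture
from h import *
import cv2
s=ctrl.sense();show(s)
for n in("scene",):
    c=capture(n)["frame"][:,:,::-1]
    c=c[100:250,200:360]
    cv2.imwrite(f"pics/{n}2.png",cv2.resize(c,None,fx=3,fy=3,interpolation=cv2.INTER_CUBIC))
E
```

```text
2.9167 pos [ 505.6 -140.5  104.7] yaw 0.051 F [-0.5  0.5  1.1] g 0.5 tz [-0.001 -0.    -1.   ]
```

View pics/scene2.png

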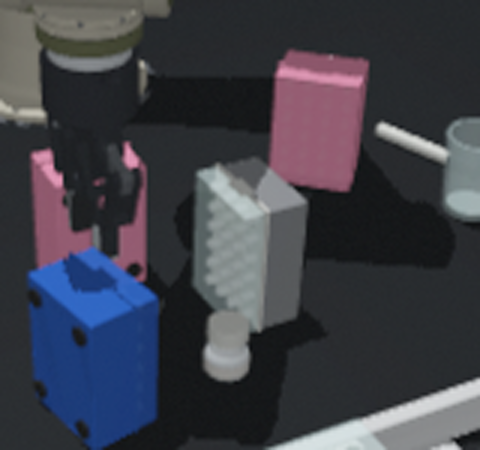

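I got the sign wrong: the tool's +x is world +y here, so those two moves backed the fingers away. Nothing was touched: the forces stayed near zero and the blue box and pink box haven't moved. I'll go the right way now.

Emit:
{"api": "move_arm", "payload": {"series": [[0, 0, 0, 2, 0, -0.3, 0.5], [0, 0, 0, 4.5, -0.2, -0.3, 0.5], [0, 0, 0, 6.5, -0.4, -0.3, 0.5], [0, 0, 0, 8.2, -0.5, -0.3, 0.5], [0, 0, 0, 9, -0.5, -0.3, 0.5]]}}

```text
time_s: 3.38
eef_pos: [495.8, -49.9, 107.6]
ee_rot: [-0.0, 0.689, 0.725, -0.001]
force: [-0.2, -0.1, -0.7]
grip_width: 0.497
```

Emit:
{"api": "move_arm", "payload": {"series": [[0, 0, 0, 0.6, 0, 0, 0.5], [0, 0, 0, 1.2, 0, 0, 0.5], [0, 0, 0, 1.8, 0, 0, 0.5], [0, 0, 0, 2.4, 0, 0, 0.5], [0, 0, 0, 3, 0, 0, 0.5]]}}

```text
time_s: 3.8
eef_pos: [494.4, -19.9, 107.7]
ee_rot: [-0.0, 0.689, 0.725, -0.001]
force: [0.2, -1.4, 0.3]
grip_width: 0.501
```

```bash
python3 - <<'E'
from rig import ctrl,capture
from h import *
import cv2
s=ctrl.sense();show(s)
for n in("scene",):
    c=capture(n)["frame"][:,:,::-1]
    c=c[100:250,200:360]
    cv2.imwrite(f"pics/{n}3.png",cv2.resize(c,None,fx=3,fy=3,interpolation=cv2.INTER_CUBIC))
E
```

```text
3.8 pos [494.4 -19.9 107.7] yaw 0.051 F [ 0.2 -1.4  0.3] g 0.5 tz [-0.001 -0.    -1.   ]
```

View pics/scene3.png

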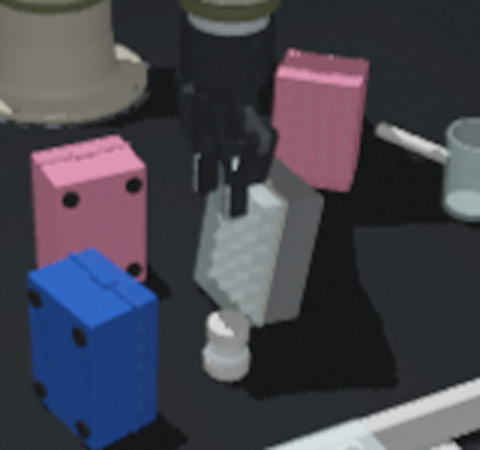

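The box is tilting over its left lower edge, with the fingertips on the lid at crop (235,205). I'll keep pushing.

Emit:
{"api": "move_arm", "payload": {"series": [[0, 0, 0, 0.6, 0, 0, 0.5], [0, 0, 0, 1.1, 0, 0, 0.5], [0, 0, 0, 1.6, 0, 0, 0.5], [0, 0, 0, 2.1, 0, 0, 0.5], [0, 0, 0, 2.6, 0, 0, 0.5]]}}

```text
time_s: 4.27
eef_pos: [492.8, 7.6, 107.6]
ee_rot: [-0.001, 0.689, 0.725, -0.0]
force: [0.0, -0.2, -0.1]
grip_width: 0.499
```

```bash
python3 - <<'E'
from rig import ctrl,capture
from h import *
import cv2
s=ctrl.sense();show(s)
for n in("scene",):
    c=capture(n)["frame"][:,:,::-1]
    c=c[100:250,200:360]
    cv2.imwrite(f"pics/{n}4.png",cv2.resize(c,None,fx=3,fy=3,interpolation=cv2.INTER_CUBIC))
E
```

```text
4.2667 pos [492.8   7.6 107.6] yaw 0.052 F [ 0.  -0.2 -0.1] g 0.5 tz [-0.002  0.    -1.   ]
```

View pics/scene4.png

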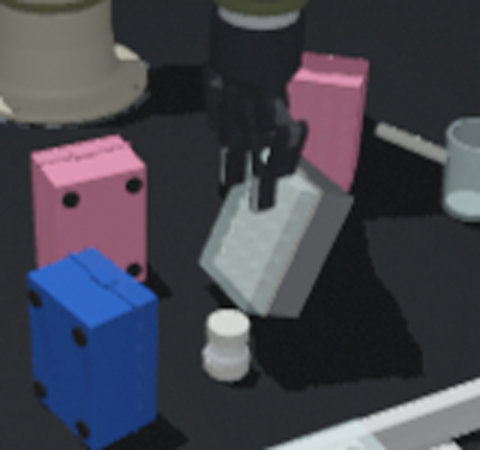

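The box is close to overbalancing, or already past it, and the force is about 0. I'll push a little more, then wait.

Emit:
{"api": "move_arm", "payload": {"series": [[0, 0, 0, 0.5, 0, 0, 0.5], [0, 0, 0, 1.0, 0, 0, 0.5], [0, 0, 0, 1.3, 0, 0, 0.5], [0, 0, 0, 1.3, 0, 0, 0.5], [0, 0, 0, 1.3, 0, 0, 0.5]]}}

```text
time_s: 4.73
eef_pos: [491.9, 21.4, 107.6]
ee_rot: [-0.001, 0.688, 0.725, -0.0]
force: [0.2, 0.5, 0.7]
grip_width: 0.501
```

Emit:
{"api": "move_arm", "payload": {"series": [[0, 0, 0, 0, 0, -2, 0.5], [0, 0, 0, 0, 0, -5, 0.5], [0, 0, 0, 0, 0, -8, 0.5], [0, 0, 0, 0, 0, -10, 0.5], [0, 0, 0, 0, 0, -10, 0.5]]}}

```text
time_s: 5.15
eef_pos: [493.8, 20.9, 211.7]
ee_rot: [0.002, 0.688, 0.725, 0.002]
force: [0.8, -0.3, 1.6]
grip_width: 0.501
```

```bash
python3 - <<'E'
from rig import ctrl,capture
from h import *
import cv2
s=ctrl.sense();show(s)
print(plan(s,(415,105,205),1.607))
for n in("scene","top"):
    c=capture(n)["frame"][:,:,::-1]
    c=c[90:250,80:330] if n=="top" else c[100:250,200:360]
    cv2.imwrite(f"pics/{n}5.png",cv2.resize(c,None,fx=3,fy=3,interpolation=cv2.INTER_CUBIC))
E
```

```text
5.15 pos [493.8  20.9 211.7] yaw 0.052 F [ 0.8 -0.3  1.6] g 0.5 tz [ 0.006 -0.001 -1.   ]
(array([ 0.003,  0.005, -1.555]), array([ 8.81, -7.43,  0.61]))
```

View pics/scene5.png

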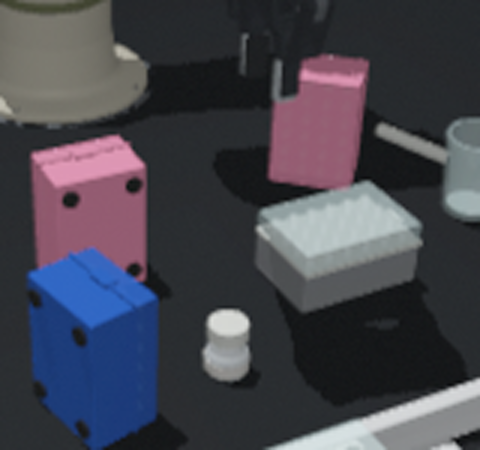

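View pics/top5.png

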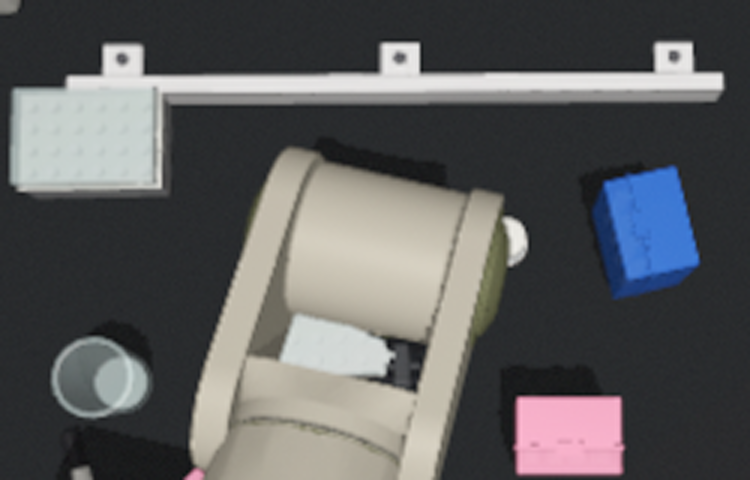

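The box has landed on its feet with the clear lid up; the lid corners are at crop (258,217), (372,183), (422,241) and (303,273). I'll localise it from those.

```bash
python3 - <<'E'
import pickle
from rig import ctrl
from h import *
d=pickle.load(open("cap0.pkl","rb"));S=d["scene"]
f=lambda u,v,z:ray(S,(200+u/3-.3,100+v/3-.3),z)
P=[f(*p,66) for p in((258,217),(372,183),(422,241),(303,273))]
print(P,np.mean(P,0)); print("foot",f(305,308,3),f(417,278,3))
E
```

```text
[array([465.7,  36.6]), array([453.5, 166.1]), array([557.3, 154. ]), array([560. ,  31.2])] [509.125  96.975]
foot [532.7  54.1] [531.9 175.3]
```

Emit:
{"api": "move_arm", "payload": {"series": [[0, 0, -0.3, 2, -2, 0, 0.7], [0, 0, -0.4, 4, -4, 0, 0.8], [0, 0, -0.5, 6, -6, 0, 0.8], [0, 0, -0.6, 8, -8, 0, 0.8], [0, 0, -0.62, 8.5, -8.8, 0, 0.8]]}}

```text
time_s: 5.67
eef_pos: [397.0, 103.2, 206.4]
ee_rot: [-0.002, 0.431, 0.902, -0.001]
force: [0.3, -0.5, 0.1]
grip_width: 0.799
```

Emit:
{"api": "move_arm", "payload": {"series": [[0, 0, -0.6, 0, 0, 0, 0.8], [0, 0, -0.6, 0, 0, 0, 0.8], [0, 0, -0.6, 0, 0, 0, 0.8], [0, 0, -0.6, 0, 0, 0, 0.8], [0, 0, -0.6, 0, 0, 0, 0.8]]}}

```text
time_s: 6.08
eef_pos: [396.4, 103.1, 205.1]
ee_rot: [-0.003, 0.142, 0.99, -0.0]
force: [0.2, -0.9, -0.0]
grip_width: 0.802
```

```bash
python3 - <<'E'
from rig import ctrl,capture
from h import *
s=ctrl.sense();show(s)
print(plan(s,(405,102,205),1.607))
E
```

```text
6.0833 pos [396.4 103.1 205.1] yaw 1.286 F [ 0.2 -0.9 -0. ] g 0.8 tz [-0.007  0.001 -1.   ]
(array([-0.   , -0.007, -0.321]), array([-0.85,  0.13,  0.01]))
```

Emit:
{"api": "move_arm", "payload": {"series": [[0, -0.007, -0.12, 0, 0, 0, 0.8], [0, -0.007, -0.24, 0, 0, 0, 0.8], [0, -0.007, -0.32, 0, 0, 0, 0.8], [0, -0.007, -0.32, 0, 0, 0, 0.8], [0, -0.007, -0.32, 0, 0, 0, 0.8]]}}

```text
time_s: 6.5
eef_pos: [396.0, 103.0, 204.2]
ee_rot: [-0.001, -0.016, 1.0, 0.0]
force: [0.3, -0.7, -1.0]
grip_width: 0.8
```

```bash
python3 - <<'E'
from rig import ctrl,capture
from h import *
import cv2,pickle
s=ctrl.sense();show(s)
d={}
for n in("wrist","scene","top"):
    d[n]=capture(n);c=d[n]["frame"][:,:,::-1]
    if n=="scene": c=cv2.resize(c[100:250,200:360],None,fx=4,fy=4,interpolation=cv2.INTER_CUBIC)
    if n=="wrist": c=cv2.resize(c,None,fx=1.5,fy=1.5,interpolation=cv2.INTER_CUBIC)
    cv2.imwrite(f"pics/{n}6.png",c)
pickle.dump(d,open("cap6.pkl","wb"))
E
```

```text
6.5 pos [396.  103.  204.2] yaw 1.603 F [ 0.3 -0.7 -1. ] g 0.8 tz [-0.002  0.    -1.   ]
```

View pics/wrist6.png

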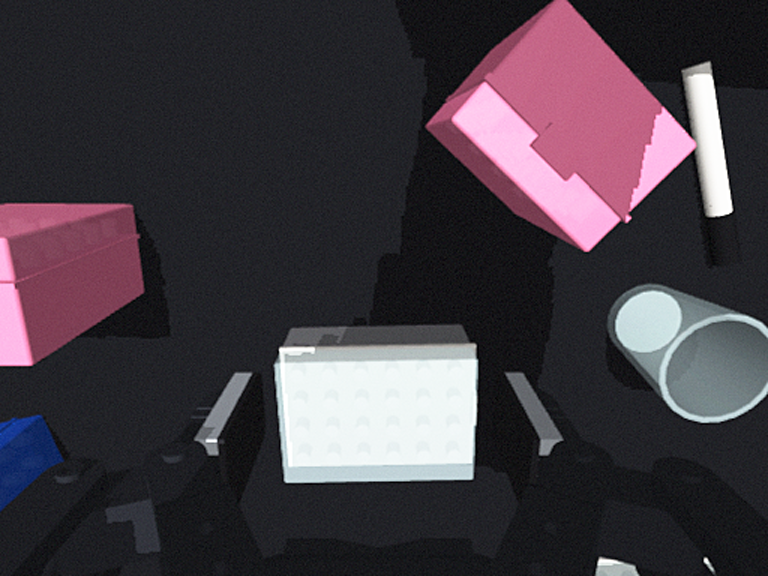

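View pics/scene6.png

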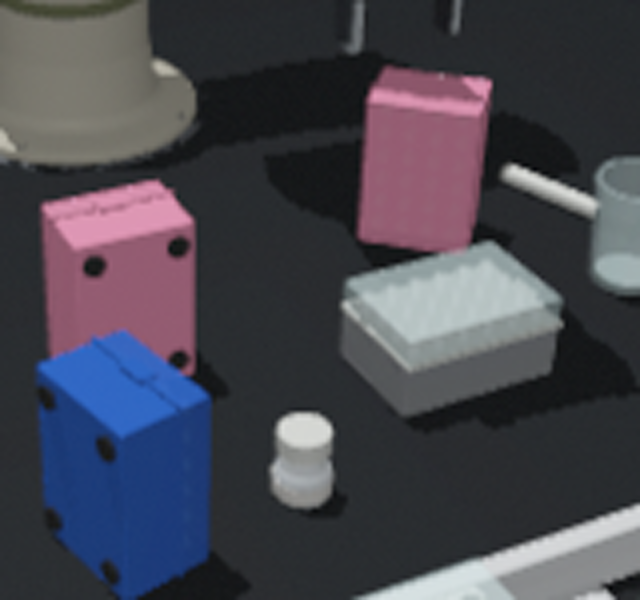

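View pics/top6.png

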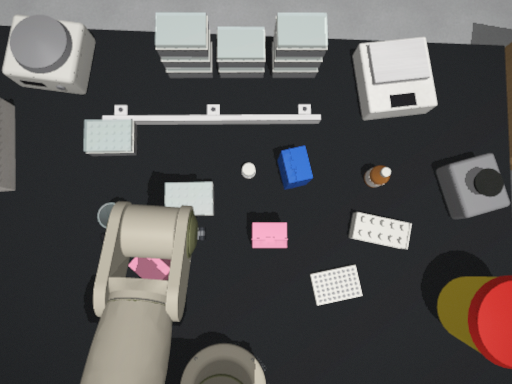

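```bash
python3 - <<'E'
import pickle,cv2
from h import *
d=pickle.load(open("cap6.pkl","rb"));T=d["top"];W=d["wrist"]
cv2.imwrite("pics/top6c.png",cv2.resize(T["frame"][100:230,100:260,::-1],None,fx=4.5,fy=4.5,interpolation=cv2.INTER_CUBIC))
cv2.imwrite("pics/wr6c.png",cv2.resize(W["frame"][205:335,170:330,::-1],None,fx=4.5,fy=4.5,interpolation=cv2.INTER_CUBIC))
E
```

```text
(no output)
```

View pics/top6c.png

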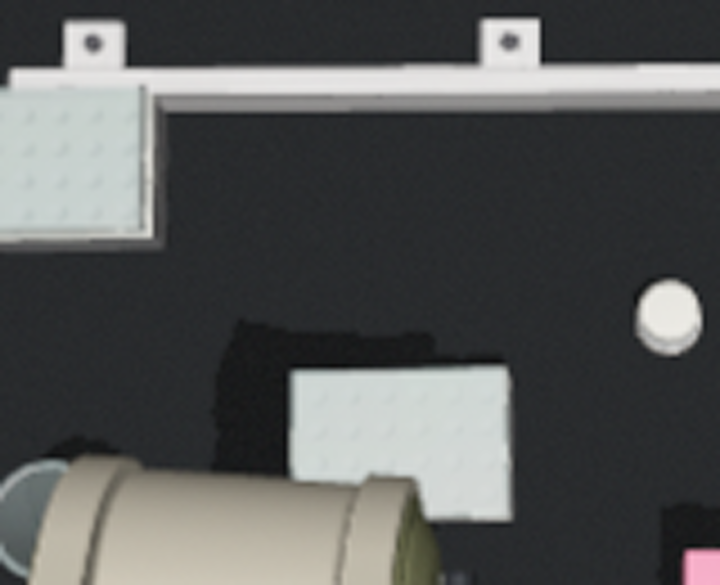

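View pics/wr6c.png

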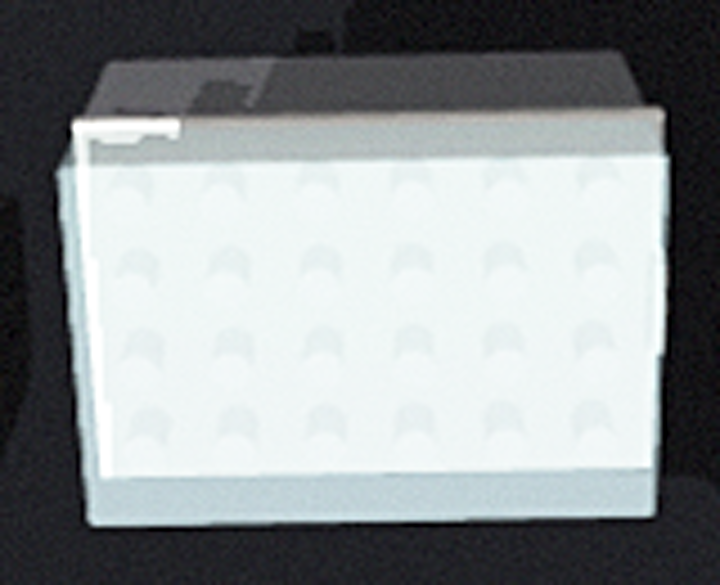

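```bash
python3 - <<'E'
import pickle
from rig import ctrl
from h import *
d=pickle.load(open("cap6.pkl","rb"));T=d["top"];W=d["wrist"]
f=lambda u,v,z:ray(T,(100+u/4.5-.4,100+v/4.5-.4),z)
g=lambda u,v,z:ray(W,(170+u/4.5-.4,205+v/4.5-.4),z)
print([f(*p,66) for p in((290,370),(510,366),(512,521))])
print("wrist",[g(*p,66) for p in((62,165),(667,157),(657,517),(92,525))])
print("rail",[f(*p,0) for p in((162,111),(720,107))])
s=ctrl.sense(); print(plan(s,(405,100,15),1.61),plan(s,(420,100,15),1.61))
E
```

```text
[array([532.8, 170.5]), array([539. ,  42.9]), array([448.5,  38.3])]
wrist [array([450.8,  43.7]), array([445.1, 164.9]), array([529.7, 170.2]), array([535.7,  48. ])]
rail [array([703.4, 272.3]), array([718.1, -77.7])]
(array([ 0.   , -0.001, -0.006]), array([-0.87, -0.34, 18.98])) (array([ 0.   , -0.001, -0.006]), array([-2.37, -0.39, 18.97]))
```

Emit:
{"api": "move_arm", "payload": {"series": [[0, 0, -0.01, -0.6, 0.2, 4, 0.8], [0, 0, -0.01, -0.6, 0.2, 8, 0.8], [0, 0, -0.01, -0.6, 0.2, 12, 0.8], [0, 0, -0.01, -0.6, 0.2, 16, 0.8], [0, 0, -0.01, -0.6, 0.2, 18, 0.8]]}}

```text
time_s: 7.07
eef_pos: [399.9, 105.3, 21.2]
ee_rot: [-0.003, -0.021, 1.0, 0.0]
force: [0.2, 0.7, -0.5]
grip_width: 0.802
```

Emit:
{"api": "move_arm", "payload": {"series": [[0, 0, 0, 0, 0, 0.4, 0.8], [0, 0, 0, 0, 0, 0.6, 0.8]]}}

```text
time_s: 7.23
eef_pos: [399.1, 105.3, 14.2]
ee_rot: [-0.004, -0.02, 1.0, 0.0]
force: [-0.7, 1.1, 0.4]
grip_width: 0.8
```

```bash
python3 - <<'E'
from rig import ctrl,capture
from h import *
s=ctrl.sense();show(s);print(plan(s,(440,107,15),1.612))
E
```

```text
7.2333 pos [399.1 105.3  14.2] yaw 1.611 F [-0.7  1.1  0.4] g 0.8 tz [-0.009  0.    -1.   ]
(array([ 0.001, -0.009, -0.001]), array([-4.1 ,  0.01, -0.11]))
```

Emit:
{"api": "move_arm", "payload": {"series": [[0, -0.009, 0, -1, 0, -0.1, 0.8], [0, -0.009, 0, -2, 0, -0.1, 0.8], [0, -0.009, 0, -2.6, 0, -0.1, 0.8], [0, -0.009, 0, -3.2, 0, -0.1, 0.8], [0, -0.009, 0, -3.7, 0, -0.1, 0.8]]}}

```text
time_s: 7.65
eef_pos: [437.2, 106.8, 15.8]
ee_rot: [0.001, -0.02, 1.0, 0.0]
force: [-1.3, -0.1, -0.9]
grip_width: 0.798
```

Emit:
{"api": "move_arm", "payload": {"series": [[0, 0, 0, -0.6, 0, 0, 0.8], [0, 0, 0, -1.2, 0, 0, 0.8], [0, 0, 0, -1.8, 0, 0, 0.8], [0, 0, 0, -2.4, 0, 0, 0.8], [0, 0, 0, -3, 0, 0, 0.8]]}}

```text
time_s: 8.07
eef_pos: [467.7, 108.0, 15.8]
ee_rot: [0.001, -0.02, 1.0, 0.0]
force: [-0.5, 0.2, 0.1]
grip_width: 0.798
```

```bash
python3 - <<'E'
from rig import ctrl,capture
from h import *
import cv2
s=ctrl.sense();show(s)
c=capture("scene")["frame"][100:280,200:400,::-1]
cv2.imwrite("pics/scene7.png",cv2.resize(c,None,fx=3.3,fy=3.3,interpolation=cv2.INTER_CUBIC))
E
```

```text
8.0667 pos [467.7 108.   15.8] yaw 1.611 F [-0.5  0.2  0.1] g 0.8 tz [ 0.002  0.001 -1.   ]
```

View pics/scene7.png

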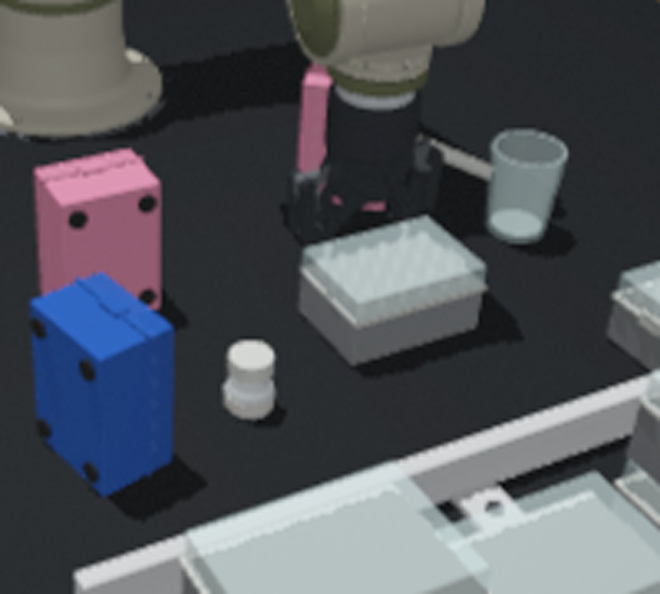

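The box is sliding along squarely in front of both fingers, with its near corner at crop (355,360) and the jar well clear at (250,380). I'll carry on.

Emit:
{"api": "move_arm", "payload": {"series": [[0, 0, 0, -0.7, 0, 0, 0.8], [0, 0, 0, -1.4, 0, 0, 0.8], [0, 0, 0, -2.1, 0, 0, 0.8], [0, 0, 0, -2.8, 0, 0, 0.8], [0, 0, 0, -3.5, 0, 0, 0.8]]}}

```text
time_s: 8.53
eef_pos: [504.6, 109.4, 16.1]
ee_rot: [0.002, -0.02, 1.0, 0.0]
force: [-1.3, 0.3, 0.4]
grip_width: 0.8
```

Emit:
{"api": "move_arm", "payload": {"series": [[0, 0, 0, -0.7, 0, 0, 0.8], [0, 0, 0, -1.4, 0, 0, 0.8], [0, 0, 0, -2.1, 0, 0, 0.8], [0, 0, 0, -2.8, 0, 0, 0.8], [0, 0, 0, -3.5, 0, 0, 0.8]]}}

```text
time_s: 8.95
eef_pos: [540.2, 110.8, 16.2]
ee_rot: [0.002, -0.02, 1.0, 0.0]
force: [-2.0, -0.2, -0.6]
grip_width: 0.796
```

Emit:
{"api": "move_arm", "payload": {"series": [[0, 0, 0, -0.7, 0, 0, 0.8], [0, 0, 0, -1.4, 0, 0, 0.8], [0, 0, 0, -2.1, 0, 0, 0.8], [0, 0, 0, -2.7, 0, 0, 0.8], [0, 0, 0, -3.2, 0, 0, 0.8]]}}

```text
time_s: 9.37
eef_pos: [572.9, 112.1, 16.2]
ee_rot: [0.002, -0.02, 1.0, 0.0]
force: [-0.9, 0.1, -0.2]
grip_width: 0.797
```

```bash
python3 - <<'E'
from rig import ctrl,capture
from h import *
import cv2
s=ctrl.sense();show(s)
T=capture("top");S=capture("scene")
cv2.imwrite("pics/scene8.png",cv2.resize(S["frame"][130:280,250:450,::-1],None,fx=4,fy=4,interpolation=cv2.INTER_CUBIC))
cv2.imwrite("pics/top8.png",cv2.resize(T["frame"][90:210,90:270,::-1],None,fx=4,fy=4,interpolation=cv2.INTER_CUBIC))
E
```

```text
9.3667 pos [572.9 112.1  16.2] yaw 1.611 F [-0.9  0.1 -0.2] g 0.8 tz [ 0.003  0.001 -1.   ]
```

View pics/scene8.png

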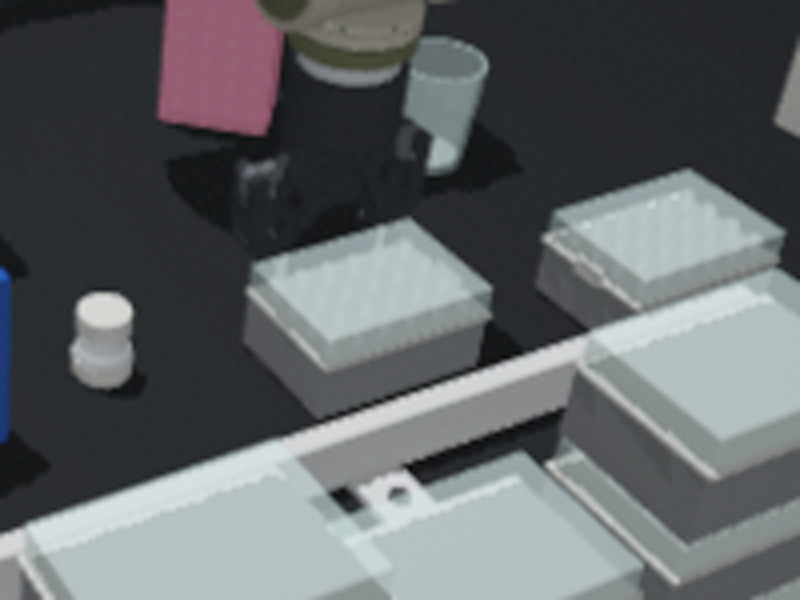

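View pics/top8.png

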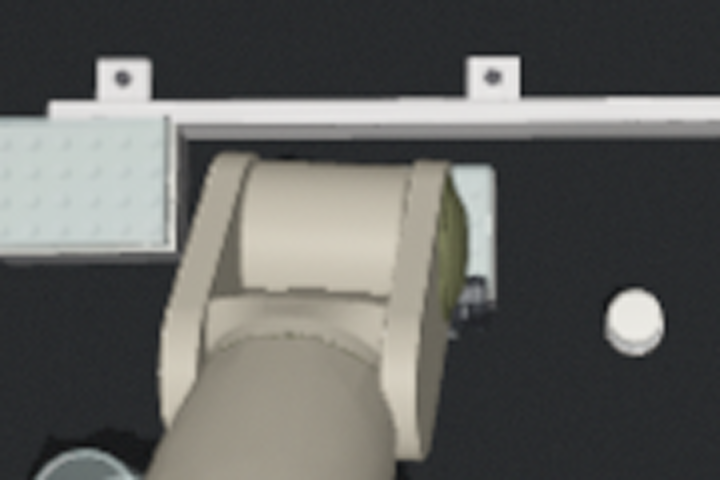

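Emit:
{"api": "move_arm", "payload": {"series": [[0, 0, 0, -0.6, 0, 0, 0.8], [0, 0, 0, -1.1, 0, 0, 0.8], [0, 0, 0, -1.6, 0, 0, 0.8], [0, 0, 0, -2.0, 0, 0, 0.8], [0, 0, 0, -2.4, 0, 0, 0.8]]}}

```text
time_s: 9.88
eef_pos: [597.4, 113.1, 16.4]
ee_rot: [0.002, -0.02, 1.0, 0.0]
force: [-0.6, -0.0, 0.2]
grip_width: 0.801
```

Emit:
{"api": "move_arm", "payload": {"series": [[0, 0, 0, -0.2, 0, 0, 0.8], [0, 0, 0, -0.4, 0, 0, 0.8], [0, 0, 0, -0.6, 0, 0, 0.8], [0, 0, 0, -0.8, 0, 0, 0.8]]}}

```text
time_s: 10.22
eef_pos: [605.5, 113.4, 16.4]
ee_rot: [0.002, -0.02, 1.0, 0.0]
force: [-0.7, -1.0, 0.2]
grip_width: 0.798
```

```bash
python3 - <<'E'
from rig import ctrl,capture
from h import *
import cv2
s=ctrl.sense();show(s)
T=capture("top");S=capture("scene")
a=cv2.resize(S["frame"][170:280,290:450,::-1],None,fx=5,fy=5,interpolation=cv2.INTER_CUBIC)
cv2.imwrite("pics/scene9.png",a)
E
```

```text
10.2167 pos [605.5 113.4  16.4] yaw 1.611 F [-0.7 -1.   0.2] g 0.8 tz [ 0.004  0.001 -1.   ]
```

View pics/scene9.png

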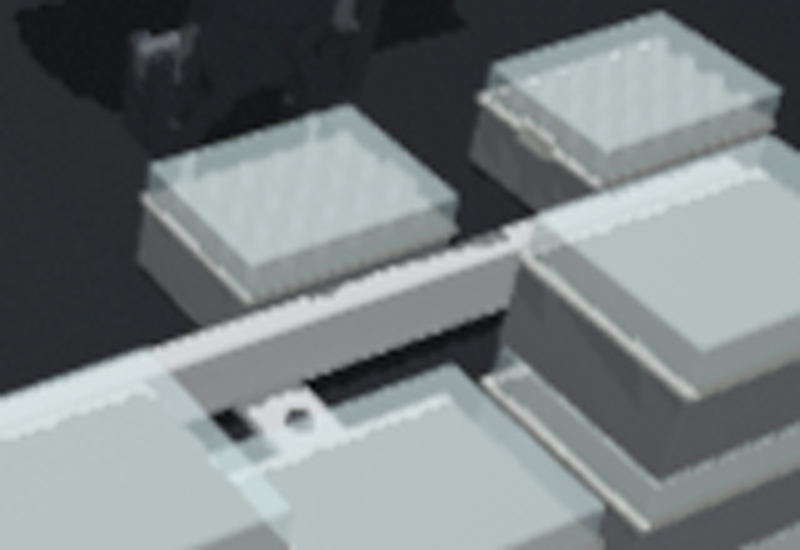

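The box is now within a few mm of the rail, its shadow falling on the rail's top at crop (320,295). I'll go in steps of about 1 mm and watch the force.

Emit:
{"api": "move_arm", "payload": {"series": [[0, 0, 0, -0.1, 0, 0, 0.8], [0, 0, 0, -0.2, 0, 0, 0.8], [0, 0, 0, -0.3, 0, 0, 0.8], [0, 0, 0, -0.4, 0, 0, 0.8]]}}

```text
time_s: 10.65
eef_pos: [609.7, 113.5, 16.5]
ee_rot: [0.002, -0.02, 1.0, 0.0]
force: [-0.8, -0.3, 0.9]
grip_width: 0.802
```

Emit:
{"api": "move_arm", "payload": {"series": [[0, 0, 0, -0.1, 0, 0, 0.8], [0, 0, 0, -0.2, 0, 0, 0.8], [0, 0, 0, -0.3, 0, 0, 0.8]]}}

```text
time_s: 10.9
eef_pos: [611.7, 113.8, 16.4]
ee_rot: [0.001, -0.02, 1.0, 0.0]
force: [-13.1, -0.9, 6.2]
grip_width: 0.799
```

That's contact with the rail, at 13 N. I'll hold for a moment, then back off and check.

Emit:
{"api": "move_arm", "payload": {"series": [[0, 0, 0, 0, 0, 0, 0.8], [0, 0, 0, 0, 0, 0, 0.8]]}}

```text
time_s: 11.07
eef_pos: [611.6, 113.8, 16.4]
ee_rot: [0.0, -0.02, 1.0, 0.0]
force: [-3.6, 0.1, 2.0]
grip_width: 0.8
```

Emit:
{"api": "move_arm", "payload": {"series": [[0, 0, 0, 1, 0, 0, 0.8], [0, 0, 0, 3, 0, 0, 0.8], [0, 0, 0, 6, 0, 0, 0.8], [0, 0, 0, 10, 0, 0, 0.8], [0, 0, 0, 13, 0, 0, 0.8]]}}

```text
time_s: 11.48
eef_pos: [479.4, 108.6, 16.1]
ee_rot: [0.0, -0.02, 1.0, 0.0]
force: [0.3, 0.8, -0.0]
grip_width: 0.798
```

Emit:
{"api": "move_arm", "payload": {"series": [[0, 0, 0, 2, 0, -4, 0.8], [0, 0, 0, 5, 0, -8, 0.8], [0, 0, 0, 8, 0, -12, 0.8], [0, 0, 0, 11, 0, -15, 0.8], [0, 0, 0, 13, 0, -18, 0.8]]}}

```text
time_s: 11.9
eef_pos: [357.1, 103.6, 184.8]
ee_rot: [0.0, -0.02, 1.0, 0.0]
force: [0.4, 0.0, 1.1]
grip_width: 0.797
```

```bash
python3 - <<'E'
from rig import ctrl,capture
from h import *
import cv2,pickle
s=ctrl.sense();show(s)
d={n:capture(n) for n in("top","scene","wrist")}
pickle.dump(d,open("cap10.pkl","wb"))
cv2.imwrite("pics/scene10.png",cv2.resize(d["scene"]["frame"][170:280,290:450,::-1],None,fx=5,fy=5,interpolation=cv2.INTER_CUBIC))
cv2.imwrite("pics/top10.png",cv2.resize(d["top"]["frame"][90:190,90:250,::-1],None,fx=5,fy=5,interpolation=cv2.INTER_CUBIC))
E
```

```text
11.9 pos [357.1 103.6 184.8] yaw 1.611 F [0.4 0.  1.1] g 0.8 tz [ 0.001  0.001 -1.   ]
```

View pics/scene10.png

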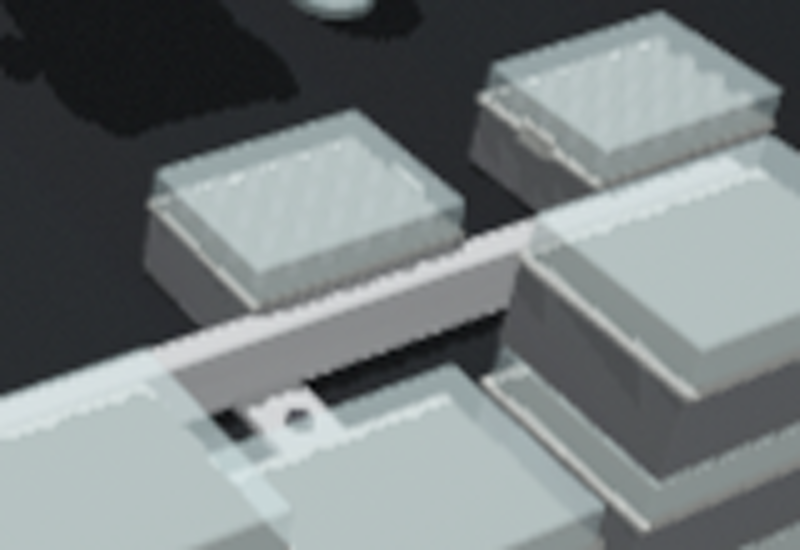

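View pics/top10.png

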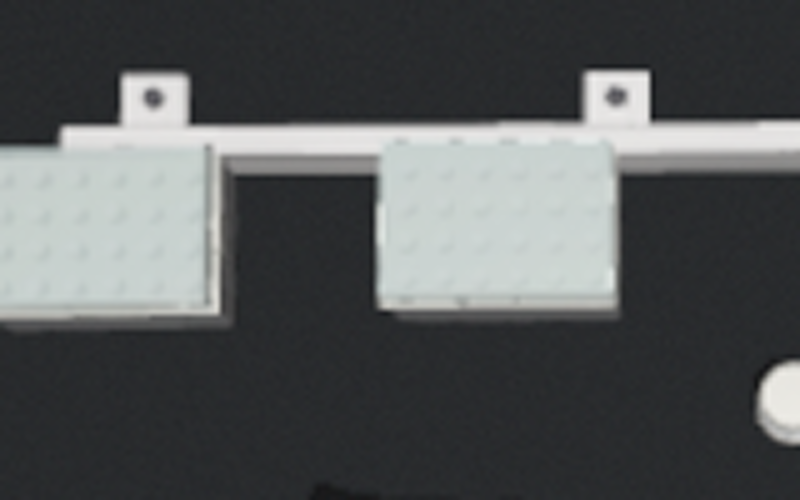

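```bash
python3 - <<'E'
import pickle,cv2
from h import *
d=pickle.load(open("cap10.pkl","rb"));T=d["top"];S=d["scene"]
f=lambda u,v,z:ray(T,(90+u/5-.4,90+v/5-.4),z)
C=[f(*p,66) for p in((386,143),(610,143),(612,295),(380,298))];print(C,np.mean(C,0))
e=C[2]-C[3];print("near-edge dir",np.arctan2(e[0],-e[1]))
F=[f(*p,40) for p in((240,155),(375,155),(625,153),(795,150))];print("rail top front",F)
F0=[f(*p,0) for p in((240,174),(350,174),(640,173),(795,171))];print("rail foot",F0)
P=np.array(F+F0);k=np.polyfit(P[:,1],P[:,0],1);print("face x at y:",k,"x_rel",[(np.mean(C,0)[0]-np.polyval(k,np.mean(C,0)[1]))])
a=pickle.load(open("cap0.pkl","rb"))["top"]["frame"];m=cv2.absdiff(a,T["frame"]).max(2)
cv2.imwrite("pics/diff.png",cv2.addWeighted(T["frame"][:,:,::-1],.4,cv2.merge([m]*3),1,0))
E
```

```text
[array([704.2, 172.1]), array([708.4,  53. ]), array([625.5,  48.7]), array([619.9, 171. ])] [664.5 111.2]
near-edge dir 0.04575708253951083
rail top front [array([702.5, 256.2]), array([705.1, 183.1]), array([711. ,  47.1]), array([715.9, -46. ])]
rail foot [array([703.2, 266.7]), array([705.3, 205. ]), array([711.6,  41.5]), array([715.8, -46.4])]
face x at y: [-4.19386715e-02  7.13555845e+02] x_rel [np.float64(-44.39226507737965)]
```

View pics/diff.png

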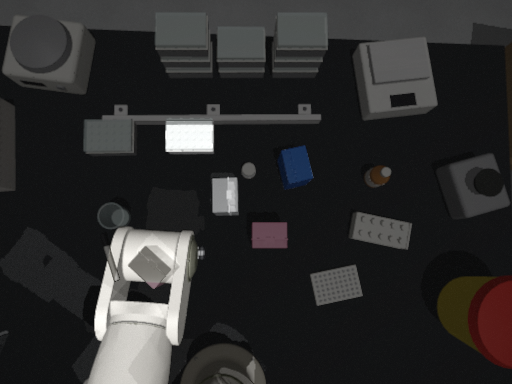

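```bash
python3 - <<'E'
import pickle,cv2
d=pickle.load(open("cap10.pkl","rb"))
cv2.imwrite("pics/w10.png",cv2.resize(d["wrist"]["frame"][:,:,::-1],None,fx=1.5,fy=1.5))
E
```

```text
(no output)
```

View pics/w10.png

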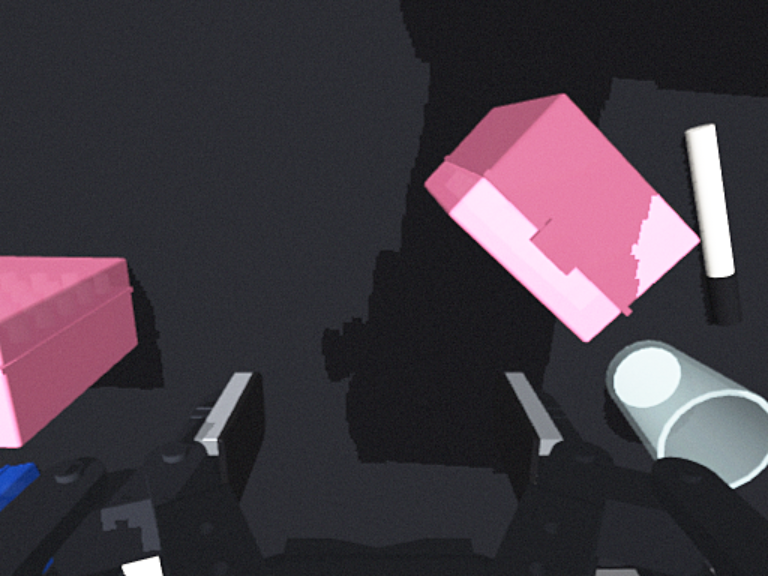

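The box's middle measures 44 mm before the rail face, where fully flush is 43 mm. It is parallel to within 0.005 rad. In the difference picture only the box and the arm have changed, and the gripper is well clear. I'll hand it in.

```bash
python3 - <<'E'
from rig import job
print(job.finish_job())
E
```

```text
the job is handed in; nothing more can be done
None
```

The tip box is on its feet, lid up, with its long side against the stop rail, and I've handed the job in at about 12 s. No verdict was reported.

I tipped it with two half-open fingertips on the lid face, then pushed it squarely to the rail in slowing steps. The last steps were about 1 mm each, and I stopped when the wrist force reached 13 N on contact.

**Last checks (from the camera pictures):**
- **Position:** the middle is about 44 mm before the rail face (allowed 37–47 mm, camera good to about 2 mm) and about 0.1 m left of the rail's origin.
- **Alignment:** the long side is parallel to the rail within about 0.005 rad.
- **Bystanders:** comparing the top view with the start shows only the box and the arm changed. In that view the arm partly covers the marker's area. I saw the marker, beaker and pink box in the last wrist picture but did not measure them there.

**Mistakes and disagreements:**
- **Wrong-way push:** my first push went the wrong way because of a sign error. The fingers backed off about 70 mm between the pink and blue boxes; the force stayed near zero and neither box moved.
- **Rough first estimate:** right after the fall, the scene view put the box's middle about 15 mm off in x and 10 mm in y. I used the top and wrist views instead, which agreed with each other within about 6 mm.

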